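Shunt the cast carrier round the L groove to the forming place

TASK

On the dental forming unit, push the steel disc that carries the plaster cast along its groove in the metal deck, round the corner, and on to the very end of the short cross leg, on the steel column's side, so that it is fully home. Push it gently with shut or spread fingers from the outside: do not grip it or lift it out of the groove. Leave everything else on the bench where it is, and move away when done.

Things in the scene. Friction and masses are not known exactly. Their poses are not given: they have to be found in the camera images.
- unit: Forming unit, fixed: white housing with a flat metal deck 230 mm (x) by 275 mm (y -110 to +165), 60 mm above the bench. Origin on the bench under the groove; x = along the groove's first, longer leg, y = along the second leg; turned up to 0.45 rad about the vertical. The L-shaped groove is 14 mm wide and deep, with a plain square corner. Nothing overhangs it.
- carrier: Loose, 0.2 to 0.4 kg: steel disc 64 mm in diameter, 18 mm thick, flat on the deck, with a horseshoe-shaped plaster cast (46 mm wide, 25 mm high) fixed on top. Origin: centre of the disc's underside, z up; yaw does not matter. Below it a pin, 10 mm wide and 10 mm long, runs in the groove (2 mm play either side). Starts in the first leg; dry friction, stays where left.
- groove_start (a point): Point at deck-top height: the carrier's origin when its pin touches the blind near end of the groove's first leg.
- groove_corner (a point): Point at deck-top height: the carrier's origin when its pin touches the far end of the first leg, where the second leg turns off (94 mm along unit x from groove_start). Here the pin can go sideways into the second leg.
- groove_end (a point): Point at deck-top height: the carrier's origin when its pin touches the blind end of the second leg, centred between the leg's walls (72 mm along unit y from the corner): fully home.
- spare_cast: Bystander: a second, loose plaster cast like the one on the carrier, without a disc, 46 mm wide, 25 mm high, standing on the deck inside the angle of the L. Origin at the centre of its underside.
- plaster_spatula: Bystander: broad steel plaster spatula with a wooden handle, 170 mm long, lying on the bench right of the unit. Origin under its middle.
- jar: Bystander: closed jar, 52 mm in diameter, 60 mm high, on the bench right of the unit. Origin at the centre of its underside.
- bowl: Bystander: blue mixing bowl, 110 mm in diameter, 55 mm high, on the bench left of the unit. Origin at the centre of its underside.
- brush: Bystander: brush 160 mm long lying on the bench between robot and unit. Origin under its middle.
- beaker: Bystander: white cup, 68 mm in diameter, 80 mm high, on the bench to the robot's right. Origin at the centre of its underside.
- heater_column (a point): Foot, at deck height, of the 22 mm steel column near the deck's +y edge (unit x 60, y 138 mm). It carries the round heater head, parked out past the deck's +y edge (centre unit x 60, y 255 mm, radius 70 mm, underside 197 mm, top 246 mm above the bench), with a black handle reaching to unit x -52 mm.
There are look-alikes about, which are no part of the job. Leave any blue look-alike of the carrier alone.

How it is judged:
By the outcome, as a careful person would: the job done as asked, in the order asked, and still so for the second after the job is handed in, with the robot touching nothing.
It also fails if it takes over 51 s, if anything falls off the work surface, if the arm or the gripper's body presses on something with over 40 N, if the wrist force passes 120 N, or if a joint passes its speed limit or range.

ROBOT

A 6-joint arm with a two-finger parallel gripper is mounted at the origin on the work surface. World frame = base frame: x ahead of the robot, y to its left, z up, the work surface at z = 0. Lengths are in m, angles in rad, forces in N, time in s.
With the tool pointing down it reaches from about 0.3 to 0.775 m from the base axis. Payload 14.6 kg.
Tool frame: the origin (TCP) lies at the very end of the fingers, on their centre line; the grasp point (between the pads) lies 19 mm behind it; z points along the fingers, y is the line along which they close (so a half turn about z gives the same grasp; the last joint's range is limited). The gripper opens to 94 mm and grips with 3 to 60 N. Pads are 16 mm wide; open, the fingers measure 119 mm over their backs; the gripper's body (75 mm by 177 mm) begins 78 mm behind the grasp point.
Start: joints at [1.118, 0.3, 1.521, -0, 1.321, -0.067], TCP at [0.207, 0.51, 0.205] pointing down, gripper open.
Joint ranges: [-3.03, 3.03], [-0.79, 2.21], [0.23, 2.52], [-1.04, 4.18], [0, 3.07], [-2.55, 2.55]. Speed limits (rad/s): [2.22, 2.22, 2.57, 3.14, 3.14, 3.14].

INTERFACE

Orientations are given as [roll, pitch, yaw] about the fixed x, y, z axes, in that order (R = Rz(yaw) Ry(pitch) Rx(roll)).
In Python, from station import ctrl, cams gives the robot as it stands. The module is installed in compiled form; this text tells all that it offers.
- The arm moves only by the tool arm_command, never from a script. Its argument "plan" is a list that holds one entry, the list of rows, each a list of 7 numbers: the shift along the tool's x, y, z in mm, then the turn, a rotation vector about the tool's x, y, z in rad, then the closure, from -1 (fully open) to 1 (shut). A call has 1 to 12 rows; each row is the pose to reach, as a shift and turn from the pose commanded when the call began, along the tool's axes at that moment; what a row does not reach only later rows make up. A row lasts 1/10 s, in which the tool goes at most 50 mm and 8.59 degrees, less where a joint would pass 70% of its speed; a pose out of reach is approached as far as the arm can. A call with a gripper value outside its range is refused whole. The fingers move at their own pace and stop on an object; "squeeze" is the grip in N (left out, the last holds). Time passes only in rows, so rows that repeat a pose let the fingers close. It gives the time, the measured TCP pose, the force, the opening and the grip force at its end, in the units of the state.
- ctrl.get_obs(): the state, without advancing time (a new reading comes with each control period).
- cams.camera(name): name is "scene" or "top" or "wrist"; returns (picture, depth): 480x640x3 uint8, blue, green, red; 480x640 float32, m along the optical axis (not along the pixel's ray), 0 where there is no reading.
- cams.camera_info(name): a dict with "fx", "fy", "cx", "cy" (pixels), "world_to_cam" (4x4, takes a point from world to camera coordinates). Camera axes: x right, y down, z forward; pixel columns grow to the right and rows downward; lengths in m; the calibration is good to about 2 mm. A picture is of the moment at which its call begins: read the wrist's pose just before it. camera_info takes no time and is no camera call; for the wrist camera it gives the pose at the moment of the call.
- ctrl.hand_in(): hands the job in; it is judged then, once.
The state is a dict: "time_s": time; "qpos": joint angles; "joint_vel": joint speeds; "tau": joint torques, N m; "ee_pos": TCP position; "eef_rot": TCP orientation; "force": force on the tool from outside, world axes, zero at the start; "moment": the same for the moment, N m; "grip_width": finger opening in m; "grip_force": force on a finger pad.
Only numpy, scipy, OpenCV 4.12 (cv2) and the standard library are available. Lean on these libraries where they do the work, as an engineer would, in place of code of your own. Each camera call takes 0.05 s, during which the arm holds its last target. There are 200 camera calls.

## Working session

There is one attempt and no reset: what is moved stays moved. The work goes in short steps, Python scripts to look and compute and a tool call to move; the robot and the scene stay as the last step left them, time stands still between calls to the robot, and variables do not carry over. Pictures are saved under pics/ and viewed, at most 10 in all, crops included, and the job is handed in when it is done.

Besides the shell and the picture viewer there is one more tool, called after ">>>" as name(argument=value, ...), one argument or row to a line, values as JSON. arm_command: Moves the arm, as the interface text tells. Its arguments: {"type":"object","properties":{"plan":{"type":"array"},"squeeze":{"type":"number"}},"required":["plan"]}

```bash
mkdir -p pics; cat > h.py <<'E'
from station import ctrl, cams
import numpy as np, cv2
from scipy.spatial.transform import Rotation as R
def cloud(name):
    i=cams.camera_info(name); p,d=cams.camera(name)
    v,u=np.mgrid[:480,:640]
    c=np.stack([(u-i['cx'])/i['fx']*d,(v-i['cy'])/i['fy']*d,d,np.ones_like(d)],-1)
    w=c@np.linalg.inv(i['world_to_cam']).T
    return p,d,w[...,:3]
def ray(name,u,v,z):
    i=cams.camera_info(name); T=np.linalg.inv(i['world_to_cam'])
    r=T[:3,:3]@[(u-i['cx'])/i['fx'],(v-i['cy'])/i['fy'],1]; o=T[:3,3]
    return o+r*(z-o[2])/r[2]
E
python3 - <<'E'
from h import *
for n in("top","scene"):
    p,d,w=cloud(n); cv2.imwrite(f"pics/{n}0.png",p); np.savez(f"{n}0.npz",p=p,d=d,w=w)
o=ctrl.get_obs(); print({k:np.round(v,3) for k,v in o.items()})
E
```

```text
{'time_s': np.float64(0.1), 'qpos': array([ 1.118,  0.3  ,  1.521,  0.   ,  1.321, -0.067]), 'joint_vel': array([ 0.001, -0.001, -0.002,  0.001, -0.001,  0.001]), 'tau': array([ 2.0000e-03, -5.3264e+01, -3.5329e+01,  7.1000e-02,  2.3000e-02,
       -0.0000e+00]), 'ee_pos': array([0.207, 0.509, 0.205]), 'eef_rot': array([-3.141, -0.   ,  2.756]), 'force': array([ 0.4 ,  0.05, -0.02]), 'moment': array([0.015, 0.015, 0.058]), 'grip_force': np.float64(0.0), 'grip_width': np.float64(0.094)}
```

View pics/top0.png

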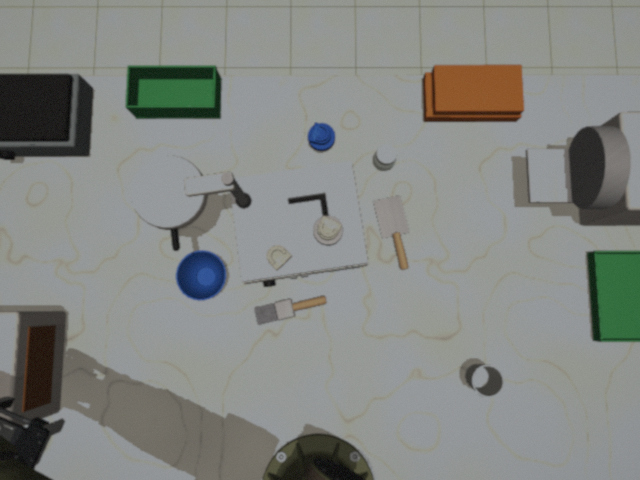

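View pics/scene0.png

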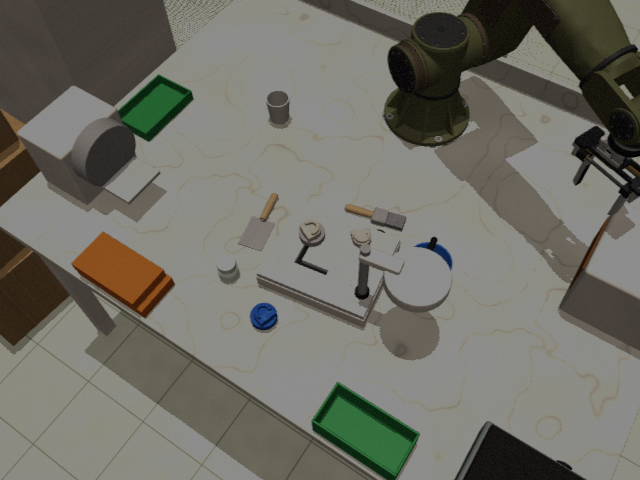

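Top view: the candidates are the white disc with cast at (328,229), sitting on the groove (L from there to (324,197), then (290,200)), the blue disc (321,137) and the bare cast (278,257). The white disc fits: it has a steel disc, sits in the first leg and isn't blue. The column is at about (240,200) and the head at (168,190). Next I'll measure and enlarge.

```bash
python3 - <<'E'
from h import *
z=np.load("top0.npz");p,w=z['p'],z['w']
cv2.imwrite("pics/crop0.png",cv2.resize(p[150:300,215:385],None,fx=4,fy=4,interpolation=cv2.INTER_CUBIC))
deck=(abs(w[...,2]-.06)<.006)
deck[:, :200]=0;deck[:,400:]=0
deck=cv2.morphologyEx(deck.astype(np.uint8),cv2.MORPH_CLOSE,np.ones((25,25)))
c=max(cv2.findContours(deck,0,2)[0],key=cv2.contourArea)
pts=w[deck>0][:,:2]
P=np.array([ray("top",*q[0],.06)[:2] for q in c],np.float32)
r=cv2.minAreaRect(P);print("deck",r);print(cv2.boxPoints(r))
g=p.max(2); m=((g<70)).astype(np.uint8); m[:190]=0;m[225:]=0;m[:,:280]=0;m[:,335:]=0
v,u=np.nonzero(m);print("dark bbox",u.min(),u.max(),v.min(),v.max())
Q=np.array([ray("top",a,b,.06)[:2] for a,b in zip(u,v)],np.float32)
# second leg vs first leg
for nm,s in(("leg2",(u<316)),("leg1",(v>204))):
    rr=cv2.minAreaRect(Q[s]);print(nm,rr, Q[s].mean(0))
# disc: height ~ .078 and cast .103
b=(w[...,2]>.070)&(w[...,2]<.112);b[:,:255]=0;b[:,350:]=0;b[:180]=0;b[280:]=0
n,l,st,ce=cv2.connectedComponentsWithStats(b.astype(np.uint8))
for k in range(1,n):
    if st[k,4]>20:
        s=l==k;print(st[k],ce[k],w[s].mean(0),w[s].min(0),w[s].max(0)); 
        print(cv2.minEnclosingCircle(w[s][:,:2].astype(np.float32)))
b=(w[...,2]>.185)&(w[...,2]<.4)
n,l,st,ce=cv2.connectedComponentsWithStats(b.astype(np.uint8))
for k in range(1,n):
    if st[k,4]>100 and st[k,0]>100:
        s=l==k;print("high",st[k],w[s].min(0),w[s].max(0))
i=cams.camera_info("top");print(i['fx'],np.linalg.inv(i['world_to_cam'])[:3,3])
E
```

```text
deck ((0.613950252532959, 0.09444785118103027), (0.32613834738731384, 0.39028340578079224), 12.72801399230957)
[[ 0.41189393  0.24886641]
 [ 0.49788246 -0.13182652]
 [ 0.81600654 -0.05997071]
 [ 0.730018    0.32072222]]
dark bbox 289 327 194 214
leg2 ((0.6326436996459961, 0.03145197406411171), (0.009655463509261608, 0.058850739151239395), 8.620793342590332) [0.6327049  0.03144958]
leg1 ((0.608635425567627, -0.017611566931009293), (0.021266216412186623, 0.009535794146358967), 6.871245384216309) [ 0.60885566 -0.01764639]
[313 215  29  30 678] [327.16076696 229.679941  ] [ 0.55943802 -0.02342381  0.08889089] [ 0.53004935 -0.05328058  0.07220077] [0.59122079 0.00701351 0.10788574]
((0.5611621737480164, -0.023102305829524994), 0.032097846269607544)
[266 245  25  25 405] [277.04197531 255.80493827] [0.50492079 0.08358294 0.07793234] [0.47678054 0.05597038 0.07010606] [0.52892171 0.10774874 0.09029419]
((0.503441572189331, 0.0823192298412323), 0.026972457766532898)
high [ 591  112   49  100 3801] [ 0.58027611 -0.64163366  0.18503355] [ 0.77937723 -0.54832953  0.22932448]
high [ 131  155  108   96 5226] [0.50165591 0.14980453 0.18545656] [0.68065153 0.3453954  0.26367577]
high [299 457  66  23 902] [ 0.08470145 -0.08862212  0.18511136] [0.12935717 0.02801388 0.28107433]
524.2989917556946 [ 0.39126386 -0.01664396  1.19192132]
```

View pics/crop0.png

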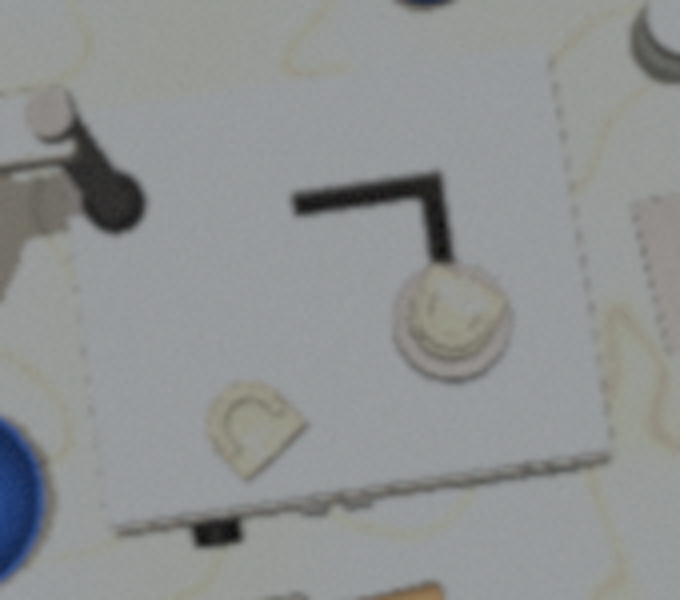

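The crop confirms the white steel disc with its cast at crop (452,325), sitting on the lower end of the groove. The L's outer corner is at crop (437,172), the blind end at (295,205) and the column foot at (115,205). Next: subpixel groove geometry and the move numbers.

```bash
cat > geo.py <<'E'
from h import *
z=np.load("top0.npz");p,w=z['p'],z['w']
x0,y0,s=280,185,8
g=cv2.resize(p[y0:222,x0:340].max(2),None,fx=s,fy=s,interpolation=cv2.INTER_CUBIC)
m=(g<105).astype(np.uint8)
px=lambda a:(np.asarray(a,float)+.5)/s-.5
v,u=np.nonzero(m)
Q=np.array([ray("top",x0+px(a),y0+px(b),.06)[:2] for a,b in zip(u,v)],np.float32)
U=x0+px(u);V=y0+px(v)
keep=(V<214)
s2=(U<317)&keep; s1=(V>203)&(U>318)&keep
r2=cv2.minAreaRect(Q[s2]); r1=cv2.minAreaRect(Q[s1])
l2=cv2.fitLine(Q[s2],2,0,.01,.01).ravel()
ey=l2[:2]*np.sign(l2[1]); ex=np.array([ey[1],-ey[0]])
th=np.arctan2(ex[1],ex[0])
c1=Q[s1].mean(0);c2=Q[s2].mean(0)
endy=np.percentile(Q[s2]@ey,99.5)
X=c2@ex; Y1=c1@ey
if __name__=="__main__":
    print("levels",np.percentile(g,[1,50,99]),r1,r2,"th",th)
    print("leg2 centre x'",X,"leg1 centre y'",Y1,"end wall y'",endy,"length",endy-Y1,"expect .077")
    print("outer x'",np.percentile(Q@ex,99.5))
    end=ex*X+ey*(Y1+.072); print("end",end,"corner",ex*X+ey*Y1)
    c=np.array([.5612,-.0231]);print("carrier u:",c@ex-X,c@ey-Y1)
E
python3 geo.py
```

```text
Traceback (most recent call last):
  File "geo.py", line 8, in <module>
    Q=np.array([ray("top",x0+px(a),y0+px(b),.06)[:2] for a,b in zip(u,v)],np.float32)
                ~~~^^^^^^^^^^^^^^^^^^^^^^^^^^^^^
  File "h.py", line 11, in ray
    i=cams.camera_info(name); T=np.linalg.inv(i['world_to_cam'])
ValueError: time passes only in moves, steps and waits
```

```bash
sed -i 's/^def ray/_c={}\ndef ray/; s/    i=cams.camera_info(name); T=np/    i=_c.get(name) or _c.setdefault(name,cams.camera_info(name)); T=np/' h.py; python3 geo.py
```

```text
levels [ 29. 156. 158.] ((0.6109174489974976, -0.01712995022535324), (0.02644801326096058, 0.013781982474029064), 8.230266571044922) ((0.6329437494277954, 0.030386440455913544), (0.01373925618827343, 0.06591949611902237), 8.363134384155273) th 0.15076895
leg2 centre x' 0.63040537 leg1 centre y' -0.1086872 end wall y' -0.032794714 length 0.075892486 expect .077
outer x' 0.6368653
end [0.6287643  0.05841486] corner [ 0.6395786  -0.01276837]
carrier u: -0.0790412779152393 0.0015579070746898627
```

>>> arm_command(
  plan=[
    [[0,0,-50,0,0,0,1],[0,0,-95,0,0,0,1],[-473,-394,-95,0,0,1.038,1],[-473,-394,-95,0,0,1.038,1],[-473,-394,-95,0,0,1.038,1],[-473,-394,-95,0,0,1.038,1],[-473,-394,-95,0,0,1.038,1],[-473,-394,-95,0,0,1.038,1],[-473,-394,-95,0,0,1.038,1],[-473,-394,-95,0,0,1.038,1],[-473,-394,-95,0,0,1.038,1],[-473,-394,-95,0,0,1.038,1]],
  ],
)

```text
time_s: 1.3
ee_pos: [0.4429, 0.0664, 0.3004]
eef_rot: [3.141, -0.0, 1.718]
force: [0.3, 0.1, 0.4]
grip_width: 0.0019
grip_force: 0.0
```

>>> arm_command(
  plan=[
    [[-53,19,0,0,0,0,1],[-107,39,0,0,0,0,1],[-107,39,50,0,0,0,1],[-107,39,100,0,0,0,1],[-107,39,100,0,0,0,1],[-107,39,100,0,0,0,1]],
  ],
)

```text
time_s: 1.9
ee_pos: [0.4968, -0.0315, 0.2014]
eef_rot: [-3.141, -0.0, 1.718]
force: [-1.3, 0.1, 0.5]
grip_width: 0.0003
grip_force: 0.0
```

```bash
cat > st.py <<'E'
from geo import *
o=ctrl.get_obs();e=o['ee_pos']
print("tcp rel corner mm",1e3*(e[:2]@ex-X),1e3*(e[:2]@ey-Y1),"z",e[2],"t",o['time_s'],"F",o['force'].round(1),"yaw",o['eef_rot'][2],"want",np.pi/2+th,"gw",o['grip_width'])
E
python3 st.py
```

```text
tcp rel corner mm -143.95428706330736 2.965507191545036 z 0.20138512361710176 t 1.9 F [-1.3  0.1  0.5] yaw 1.7179973978832392 want 1.7215654 gw 0.0003351031456925361
```

>>> arm_command(
  plan=[
    [[-3,0,50,0,0,0,1],[-3,0,90,0,0,0,1],[-3,0,115,0,0,0,1],[-3,0,130,0,0,0,1],[-3,0,135,0,0,0,1],[-3,0,135,0,0,0,1],[-3,8,135,0,0,0,1],[-3,14,135,0,0,0,1],[-3,18,135,0,0,0,1],[-3,22,135,0,0,0,1],[-3,26,135,0,0,0,1],[-3,30,135,0,0,0,1]],
  ],
)

```text
time_s: 3.1
ee_pos: [0.527, -0.0302, 0.0655]
eef_rot: [-3.141, -0.0, 1.718]
force: [-2.7, -0.5, 1.8]
grip_width: 0.0006
grip_force: 1.2
```

```bash
python3 st.py
```

```text
tcp rel corner mm -113.88858949717206 -0.30966233198326254 z 0.06548374381749335 t 3.1 F [-2.7 -0.5  1.8] yaw 1.7177996572719978 want 1.7215654 gw 0.000570209259878273
```

>>> arm_command(
  plan=[
    [[0,6,0,0,0,0,1],[0,12,0,0,0,0,1],[0,18,0,0,0,0,1],[0,24,0,0,0,0,1],[0,30,0,0,0,0,1],[0,36,0,0,0,0,1],[0,42,0,0,0,0,1],[0,48,0,0,0,0,1],[0,54,0,0,0,0,1],[0,59,0,0,0,0,1],[0,63,0,0,0,0,1],[0,66,0,0,0,0,1]],
  ],
)

```text
time_s: 4.3
ee_pos: [0.5925, -0.0205, 0.0654]
eef_rot: [3.142, 0.0, 1.718]
force: [-2.0, -0.5, 1.3]
grip_width: 0.0007
grip_force: 1.1
```

```bash
python3 st.py
```

```text
tcp rel corner mm -47.73866536098481 -0.556342268326529 z 0.06544224441299479 t 4.3 F [-2.  -0.5  1.3] yaw 1.717809698840056 want 1.7215654 gw 0.0007218584914035556
```

>>> arm_command(
  plan=[
    [[0,1,0,0,0,0,1],[0,2,0,0,0,0,1],[0,3,0,0,0,0,1],[0,4,0,0,0,0,1],[0,4.5,0,0,0,0,1]],
  ],
)

```text
time_s: 4.8
ee_pos: [0.5966, -0.0199, 0.0654]
eef_rot: [3.142, -0.0, 1.718]
force: [-1.7, 0.5, 1.4]
grip_width: 0.0005
grip_force: 0.8
```

>>> arm_command(
  plan=[
    [[0,0.7,0,0,0,0,1],[0,1.4,0,0,0,0,1]],
  ],
)

```text
time_s: 5.0
ee_pos: [0.598, -0.0197, 0.0654]
eef_rot: [-3.141, -0.0, 1.718]
force: [-2.6, -0.4, 1.0]
grip_width: 0.0003
grip_force: 1.6
```

```bash
python3 - <<'E'
from st import *
p,d,w=cloud("top");cv2.imwrite("pics/c1.png",cv2.resize(p[150:300,215:385],None,fx=4,fy=4,interpolation=cv2.INTER_CUBIC))
E
```

```text
tcp rel corner mm -42.1623271189937 -0.5729690844601398 z 0.06543168709181262 t 5.0 F [-2.6 -0.4  1. ] yaw 1.7177581683816268 want 1.7215654 gw 0.0003081880395573363
```

View pics/c1.png

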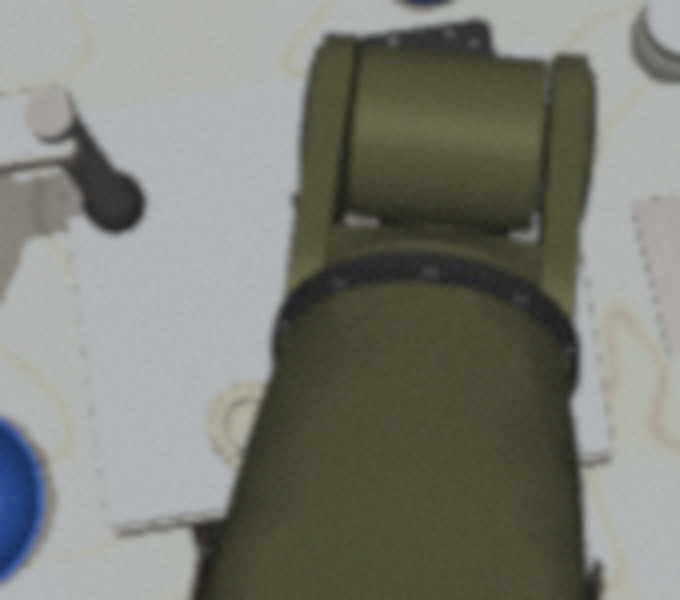

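The arm hides the carrier in this view. No end contact yet, so I'll creep further.

>>> arm_command(
  plan=[
    [[0,0.7,0,0,0,0,1],[0,1.4,0,0,0,0,1],[0,1.4,0,0,0,0,1]],
  ],
)

```text
time_s: 5.35
ee_pos: [0.5983, -0.0196, 0.0653]
eef_rot: [-3.139, -0.0, 1.718]
force: [-9.8, -1.9, 5.7]
grip_width: 0.0003
grip_force: 5.4
```

>>> arm_command(
  plan=[
    [[0,-10,0,0,0,0,1],[0,-30,0,0,0,0,1],[-30,-30,0,0,0,0,1],[-62,-30,0,0,0,0,1],[-62,-10,0,0,0,0,1],[-62,20,0,0,0,0,1],[-62,42,0,0,0,0,1],[-62,42,0,0,0,0,1],[-62,42,0,0,0,0,1]],
  ],
)

```text
time_s: 6.25
ee_pos: [0.6497, -0.0746, 0.065]
eef_rot: [-3.141, -0.0, 1.718]
force: [0.2, 0.5, -1.2]
grip_width: 0.0005
grip_force: 0.0
```

```bash
python3 - <<'E'
from st import *
p,d,w=cloud("scene");cv2.imwrite("pics/s1.png",cv2.resize(p[190:330,230:430],None,fx=4,fy=4,interpolation=cv2.INTER_CUBIC))
E
```

```text
tcp rel corner mm 0.761121597347203 -62.62142877822286 z 0.06498180840475298 t 6.25 F [ 0.2  0.5 -1.2] yaw 1.7180670922382792 want 1.7215654 gw 0.0004553628490111491
```

View pics/s1.png

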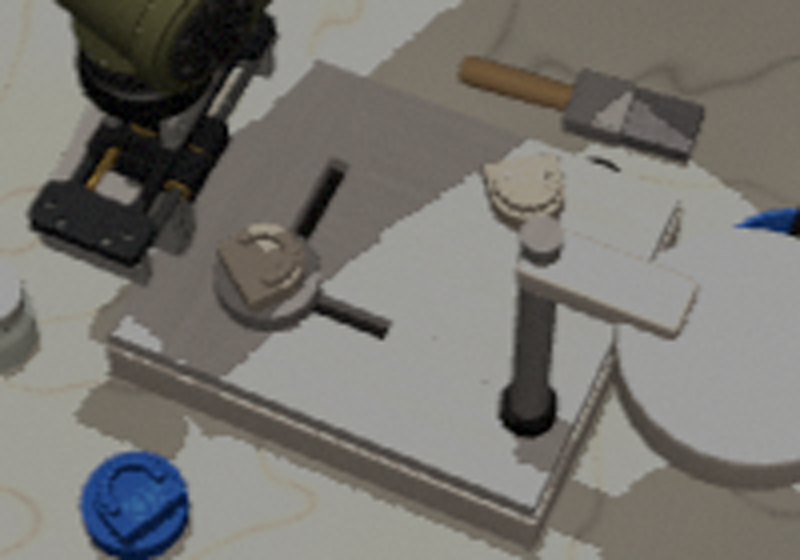

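The scene crop shows the carrier at the corner (265,280), with both legs free and the gripper on its −y side. Now the push along the second leg.

>>> arm_command(
  plan=[
    [[10,0,0,0,0,0,1],[16,0,0,0,0,0,1],[20,0,0,0,0,0,1],[23,0,0,0,0,0,1],[26,0,0,0,0,0,1],[29,0,0,0,0,0,1],[33,0,0,0,0,0,1],[38,0,0,0,0,0,1],[43,0,0,0,0,0,1],[48,0,0,0,0,0,1]],
  ],
)

```text
time_s: 7.3
ee_pos: [0.6429, -0.0267, 0.0655]
eef_rot: [3.142, 0.0, 1.718]
force: [0.7, -2.5, 1.5]
grip_width: 0.0008
grip_force: 1.2
```

>>> arm_command(
  plan=[
    [[5,0,0,0,0,0,1],[10,0,0,0,0,0,1],[15,0,0,0,0,0,1],[20,0,0,0,0,0,1],[25,0,0,0,0,0,1],[30,0,0,0,0,0,1],[34,0,0,0,0,0,1],[37,0,0,0,0,0,1],[40,0,0,0,0,0,1],[42,0,0,0,0,0,1]],
  ],
)

```text
time_s: 8.3
ee_pos: [0.6368, 0.0146, 0.0654]
eef_rot: [-3.142, -0.0, 1.718]
force: [-0.1, -2.5, 1.3]
grip_width: 0.0005
grip_force: 1.1
```

```bash
python3 st.py
```

```text
tcp rel corner mm 1.3318093404133258 27.5078136478292 z 0.06542911460760875 t 8.3 F [-0.1 -2.5  1.3] yaw 1.7178199882228289 want 1.7215654 gw 0.000492926450953906
```

>>> arm_command(
  plan=[
    [[1,0,0,0,0,0,1],[2,0,0,0,0,0,1],[2.7,0,0,0,0,0,1],[3.4,0,0,0,0,0,1]],
  ],
)

```text
time_s: 8.7
ee_pos: [0.6363, 0.0177, 0.0654]
eef_rot: [-3.142, 0.0, 1.718]
force: [0.6, -2.5, 1.3]
grip_width: 0.0005
grip_force: 1.1
```

>>> arm_command(
  plan=[
    [[0.7,0,0,0,0,0,1],[1.4,0,0,0,0,0,1]],
  ],
)

```text
time_s: 8.9
ee_pos: [0.6361, 0.0192, 0.0654]
eef_rot: [3.142, 0.0, 1.718]
force: [0.4, -2.4, 1.2]
grip_width: 0.0006
grip_force: 1.1
```

>>> arm_command(
  plan=[
    [[0.7,0,0,0,0,0,1],[1.4,0,0,0,0,0,1]],
  ],
)

```text
time_s: 9.1
ee_pos: [0.636, 0.0198, 0.0655]
eef_rot: [3.141, 0.001, 1.718]
force: [1.1, -9.3, 0.8]
grip_width: 0.0005
grip_force: 4.9
```

Force is rising at the expected end stop, so I'll firm up a little to confirm.

>>> arm_command(
  plan=[
    [[0.6,0,0,0,0,0,1],[0.6,0,0,0,0,0,1]],
  ],
)

```text
time_s: 9.3
ee_pos: [0.636, 0.0198, 0.0656]
eef_rot: [3.141, 0.002, 1.717]
force: [2.3, -10.7, 0.6]
grip_width: 0.0001
grip_force: 5.1
```

```bash
python3 st.py
```

```text
tcp rel corner mm 1.38068431034577 32.7826584557262 z 0.06555476045914752 t 9.3 F [  2.3 -10.7   0.6] yaw 1.7174012776656045 want 1.7215654 gw 6.973112404698656e-05
```

>>> arm_command(
  plan=[
    [[-5,0,0,0,0,0,1],[-20,0,0,0,0,0,1],[-50,0,0,0,0,0,1],[-60,0,-50,0,0,0,1],[-60,0,-100,0,0,0,1],[-100,0,-130,0,0,0,1],[-150,0,-130,0,0,0,1],[-200,0,-130,0,0,0,1],[-240,0,-130,0,0,0,1],[-240,0,-130,0,0,0,1],[-240,0,-130,0,0,0,1]],
  ],
)

```text
time_s: 10.4
ee_pos: [0.6706, -0.2174, 0.1947]
eef_rot: [-3.141, -0.001, 1.716]
force: [0.4, -0.8, 0.4]
grip_width: 0.0005
grip_force: 0.0
```

```bash
python3 - <<'E'
from st import *
p,d,w=cloud("top");cv2.imwrite("pics/c2.png",cv2.resize(p[150:300,215:385],None,fx=4,fy=4,interpolation=cv2.INTER_CUBIC))
b=(w[...,2]>.070)&(w[...,2]<.112);b[:,:255]=0;b[:,350:]=0;b[:180]=0;b[280:]=0
n,l,st_,ce=cv2.connectedComponentsWithStats(b.astype(np.uint8))
for k in range(1,n):
    if st_[k,4]>20:
        s=l==k;c,r=cv2.minEnclosingCircle(w[s][:,:2].astype(np.float32));c=np.array(c)
        print(ce[k],c,r,"rel",1e3*(c@ex-X),1e3*(c@ey-Y1))
E
```

```text
tcp rel corner mm -0.10064058153680389 -207.00668981970537 z 0.19472001201407185 t 10.4 F [ 0.4 -0.8  0.4] yaw 1.7162448586907453 want 1.7215654 gw 0.0005113558715513999
[288.93215339 198.05014749] [0.63065934 0.05934902] 0.031898755580186844 rel 2.013818508875387 72.63893136122257
[277.03217822 255.78217822] [0.50324512 0.08241924] 0.02696690894663334 rel -120.48989374319197 114.58485254573914
```

View pics/c2.png

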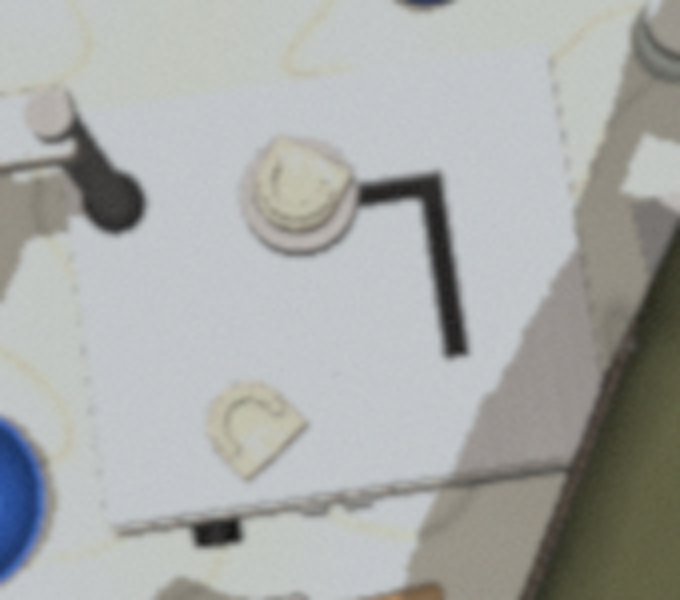

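The carrier covers the blind end at crop (298,193). It measures 72.6 mm along the leg (72 expected) and sits within the side play. The spare cast hasn't moved.

```bash
python3 -c "
from station import ctrl
print(ctrl.hand_in())"
```

```text
the job is handed in; nothing more can be done
None
```

The carrier is at the end stop of the cross leg on the column's side, measured 72.6 mm from the corner (72 expected) and about 2 mm off the leg's centreline, within the pin's play. I pushed it only from outside, the peak force I read was about 11 N, the arm is clear, and the job was handed in at about 10.5 s.

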